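# Find the tripped cut-out by feel, reset it and switch on

## Robot

A 6-joint arm with a two-finger parallel gripper is mounted at the origin on a cart in front of the work surface, level with it; the furniture and walls round the work are solid. World frame = base frame: x ahead of the robot, y to its left, z up, the work surface at z = 0. Lengths are in m, angles in degrees, forces in N, time in s.
With the tool pointing down it reaches from about 0.35 to 1 m from the base axis. Payload 7.1 kg.
Tool frame: the origin (TCP) lies at the very end of the fingers, on their centre line; the grasp point (between the pads) lies 19 mm behind it; z points along the fingers, x is the direction in which the jaws open and shut, and the axes are right-handed (so a half turn about z gives the same grasp; the last joint's range is limited). The gripper opens to 85 mm and grips with 20 to 120 N. Pads are 22 mm wide; open, the fingers measure 114 mm over their backs; the gripper's body (76 mm by 85 mm) begins 54 mm behind the grasp point. The pads swing forward as they close: fully open they stand 13 mm farther back than shut.
Start: joints at [75.688, 24.242, 93.386, -0, 62.372, -1.089], TCP at [0.143, 0.608, 0.231] pointing down, gripper open.
Joint ranges: [-172.04, 172.04], [-51.8, 120.97], [4.93, 147.93], [-75.15, 255.16], [6.16, 154.13], [-145.62, 145.62]. Speed limits (degrees/s): [136.94, 136.94, 172.46, 180, 180, 180].

## Interface

Orientations are given as a 3x3 rotation matrix whose columns are the frame's x, y, z axes.
In Python, from bench import bot gives the robot as it stands.
- The arm moves only by the tool jog_arm, never from a script. Its argument "increments" is a list of rows, each an object with "slide": the shift along the tool's x, y, z in cm, a list of three; "delta_rot": the turn, a rotation vector about the tool's x, y, z in degrees, a list of three. In form: [{"slide": [tx, ty, tz], "delta_rot": [wx, wy, wz]}, ...]. A call has 1 to 10 rows; each row shifts and turns the commanded pose from where the row before left it, along the tool's axes as they then stand; what a row does not reach is not made up. A row lasts 1/12 s, in which the tool goes at most 41.7 mm and 7.16 degrees, less where a joint would pass 70% of its speed; a pose out of reach is approached as far as the arm can. A call is refused whole if a number of a shift passes 4.17 or a number of a turn 7.16, either way. A call with a gripper value outside its range is refused whole. "grip" is the opening, from 0 (shut) to 1 (fully open), set as the call begins (left out, the last holds). The fingers move at their own pace and stop on an object; "force" is the grip in N (left out, the last holds). Time passes only in rows, so rows that do not move let the fingers close. It gives the time, the measured TCP pose, the force and the opening at its end, in the units of the state.
- bot.read_state(): the state, without advancing time (a new reading comes with each control period).
- bot.snapshot(name): name is "scene" or "side" or "wrist"; returns the picture (480x640x3 uint8, red, green, blue); there is no depth.
- bot.camera_model(name): a dict with "camera_matrix" (3x3 intrinsics, pixels), "camera_from_world" (4x4, takes a point from world to camera coordinates). Camera axes: x right, y down, z forward; pixel columns grow to the right and rows downward; lengths in m; the calibration is good to about 2 mm. A picture is of the moment at which its call begins: read the wrist's pose just before it. camera_model takes no time and is no camera call; for the wrist camera it gives the pose at the moment of the call.
- bot.hand_in(): hands the job in, once; it reports no verdict.
The state is a dict: "time": time; "joint_pos": joint angles; "dq": joint speeds; "tau": joint torques, N m; "ee_pos": TCP position; "eef_rot": TCP orientation; "contact_force": force on the tool from outside, world axes, zero at the start; "ft_torque": the same for the moment, N m; "grip_width": opening from 0.0 (shut) to 1.0 (fully open).
Only numpy, scipy, OpenCV 4.12 (cv2) and the standard library are available. Lean on these libraries where they do the work, as an engineer would, in place of code of your own. Each camera call takes 0.05 s, during which the arm holds its last target.

## Task

One of the four cut-outs on the dryer's control box has tripped. Press its round reset keys one at a time, slowly and gently, until you feel one snap through and stay down; a key that only gets stiffer is not the one, so let it come back up without forcing it. Once a key has snapped leave the other keys alone, then push the toggle lever fully over to the far side, without disturbing the things beside the box.

Things in the scene. Friction and masses are not known exactly. Their poses are not given: they have to be found in the camera images.
- control_box: Low white control box with a grey top plate, fixed to the worktop: 130 (x) x 360 (y) x 60 mm high. Origin at the centre of its underside; its own x points to its far side, its y to its left, z up. Its turn differs from run to run (up to 0.22 rad). Along the middle of the top plate stand four round grey reset keys (row along y, 55 mm apart), and at its right end (-y) a toggle lever on a grey block.
- lever (a joint): Toggle lever, 0 as found (leaning 0.5 rad toward the box's near side, -x), 1.0 rad at its stop when fully over to the far side (+x). It turns about a line along the box's y axis, which lies 82 mm above the worktop at x = 0, y = -135 mm in the box's frame; it stays where it is left and needs about 1 N at its ball. The block beneath is 70 (x) x 50 (y) mm and 25 mm high on the plate.
- lever_tip (a point): Centre of the black 26 mm ball on the lever's end, 60 mm from its axis on a 10 mm steel rod (moves with the lever; about 135 mm above the worktop at either end of the throw).
- slot_1 (a point): Centre of key place 1 of 4 (leftmost, +y) at the surface of the top plate, 60 mm above the worktop. The key here is a flat-topped grey cylinder 23 mm across in a black collar 31 mm wide, 3 mm high. Its top stands 16 to 28 mm above this point: each key has its own height, which is not told.
- slot_2 (a point): Centre of key place 2 of 4 (counted from the left), likewise; the key is like that of slot_1.
- slot_3 (a point): Centre of key place 3 of 4 (counted from the left), likewise; the key is like that of slot_1.
- slot_4 (a point): Centre of key place 4 of 4 (counted from the left), likewise; the key is like that of slot_1.
- key_a (a joint): How far the key of cut-out a is pushed in (m, 0 = up). The cut-outs a, b, c, d are mixed among the four places; it is not told which of them has tripped. The tripped one resists with 1 N at first and 4.1 N at about 2.5 mm, then gives way: 2 N at 5 mm, none at 6.5 mm, from where it runs in by itself and stays down at 10 mm. Beyond that it stiffens again, with an end stop at 13 mm.
- key_b (a joint): The same for cut-out b. A key whose cut-out has not tripped is a plain spring: 0.8 N at first plus 1.1 N per mm (5.2 N at 4 mm), with no snap, a hard end stop at 6 mm, and it comes back up when let go.
- key_c (a joint): The same for cut-out c. No key may be pressed with more than 15 N, and two keys may never be down together (a key that has snapped counts as down).
- key_d (a joint): The same for cut-out d.
- timer_mid (a point): White square timer, 66 x 66 x 19 mm, loose on the worktop right of the box, not to be disturbed; the point is its centre.
- tape_roll_mid (a point): Roll of beige tape lying flat, 65 mm across, 19 mm high, loose on the worktop right of the box, not to be disturbed; the point is its centre.
- vial_mid (a point): Small plastic vial with a cap, lying, 12 x 50 x 12 mm, loose on the worktop right of the box, not to be disturbed; the point is its centre.

How it is judged:
By the outcome, as a careful person would: the job done as asked, in the order asked, and still so for the second after the job is handed in, with the robot touching nothing.
It also fails if it takes over 67 s, if anything falls off the work surface, if the arm or the gripper's body presses on something with over 40 N, if the wrist force passes 120 N, or if a joint passes its speed limit or range.

## Working session

There is one attempt and no reset: what is moved stays moved. The work goes in short steps, Python scripts to look and compute and a tool call to move; the robot and the scene stay as the last step left them, time stands still between calls to the robot, and variables do not carry over. Pictures are saved under pics/ and viewed, and the job is handed in when it is done.

Besides the shell and the picture viewer there is one more tool, called after "Call:" as name(argument=value, ...), one argument or row to a line, values as JSON. jog_arm: Moves the arm, as the interface text tells. Its arguments: {"type":"object","properties":{"increments":{"type":"array"},"grip":{"type":"number"},"force":{"type":"number"}},"required":["increments"]}

```bash
mkdir -p pics; ls
cat > h.py <<'E'
import numpy as np,cv2
from bench import bot
def snap(n,f):
    im=bot.snapshot(n); cv2.imwrite('pics/'+f,im[:,:,::-1]); return im
E
python3 - <<'E'
from h import *
s=bot.read_state(); print(s)
for n in ['scene','side','wrist']:
    m=bot.camera_model(n); print(n,m); snap(n,n+'0.png')
E
```

```text
pics
{'time': 0.0, 'joint_pos': array([ 7.56886736e+01,  2.42843177e+01,  9.34329180e+01, -1.70397755e-03,
        6.23707784e+01, -1.08593497e+00]), 'dq': array([-0.03540502, -0.03542266,  0.02511939, -0.11357567, -0.1016194 ,
        0.02437464]), 'tau': array([-2.38065804e-03, -5.57373011e+01, -2.81732708e+01, -3.22151409e-04,
        7.65169621e-03, -2.11666332e-05]), 'ee_pos': array([0.14280658, 0.60789909, 0.23053673]), 'eef_rot': array([[ 2.28768585e-01,  9.73480770e-01, -3.54187211e-04],
       [ 9.73479622e-01, -2.28768859e-01, -1.49497760e-03],
       [-1.53635895e-03, -2.79012202e-06, -9.99998820e-01]]), 'contact_force': array([ 0.34401418, -1.18315579,  0.38013145]), 'ft_torque': array([ 0.0238356 , -0.01330186,  0.01724906]), 'grip_width': 1.0036175533043665}
scene {'camera_matrix': array([[503.00403334,   0.        , 320.12413236],
       [  0.        , 503.00403334, 238.69083683],
       [  0.        ,   0.        ,   1.        ]]), 'camera_from_world': array([[-0.88068124, -0.47354603, -0.01243831,  0.40085905],
       [-0.36513925,  0.69533026, -0.61902275,  0.379285
[... 415 characters left out ...]
902141, -0.81416691,  0.01734987],
       [ 0.04074153,  0.81322883, -0.58051614,  1.02013249],
       [ 0.        ,  0.        ,  0.        ,  1.        ]])}
wrist {'camera_matrix': array([[358.52322583,   0.        , 317.61396414],
       [  0.        , 358.52322583, 238.66539524],
       [  0.        ,   0.        ,   1.        ]]), 'camera_from_world': array([[ 2.29061442e-01,  9.73411700e-01, -7.20101732e-04,
        -6.24827929e-01],
       [ 9.35875576e-01, -2.20024938e-01,  2.75183452e-01,
        -3.49840162e-02],
       [ 2.67708351e-01, -6.37078439e-02, -9.61391465e-01,
         3.78172008e-01],
       [ 0.00000000e+00,  0.00000000e+00,  0.00000000e+00,
         1.00000000e+00]])}
```

View pics/scene0.png

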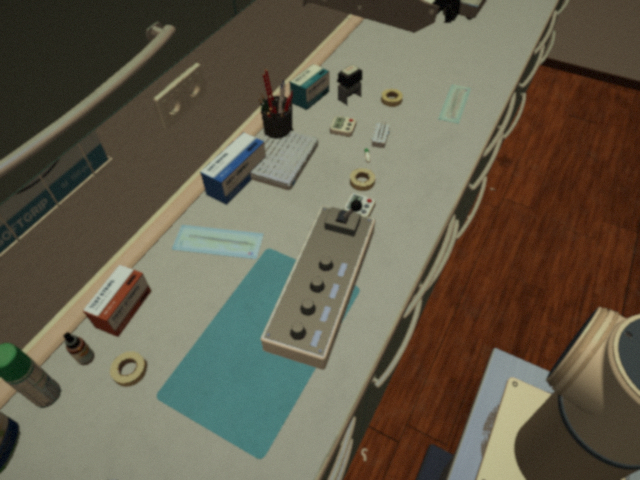

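View pics/side0.png

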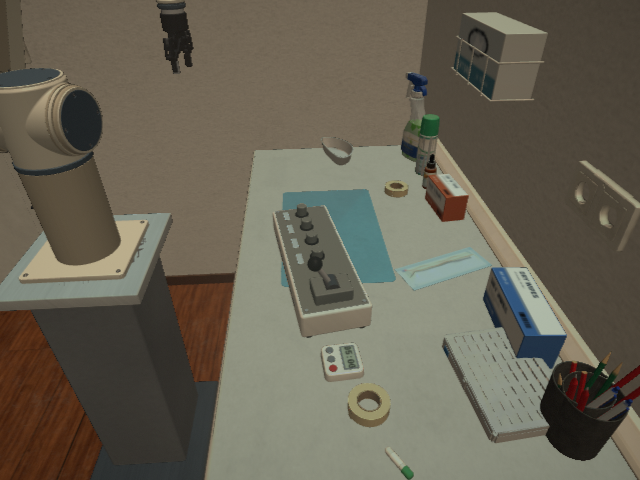

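View pics/wrist0.png

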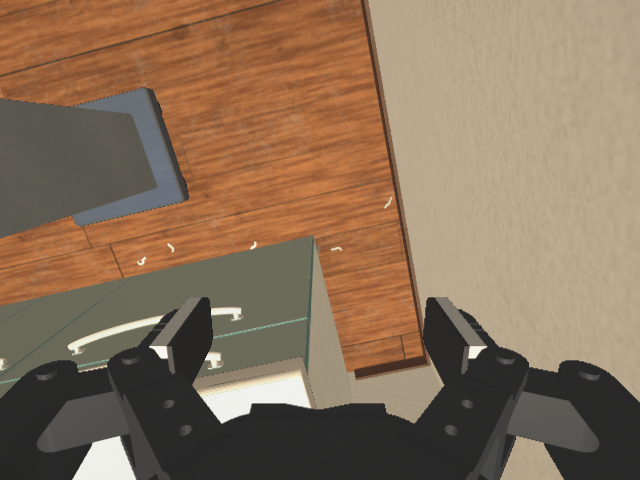

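Run:
```python
import cv2
a=cv2.imread('pics/side0.png')[190:345,260:380]; cv2.imwrite('pics/s_c.png',cv2.resize(a,None,fx=3.8,fy=3.8,interpolation=2))
a=cv2.imread('pics/scene0.png')[190:370,255:385]; cv2.imwrite('pics/c_c.png',cv2.resize(a,None,fx=3.3,fy=3.3,interpolation=2))
```

```text
(no output)
```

View pics/s_c.png

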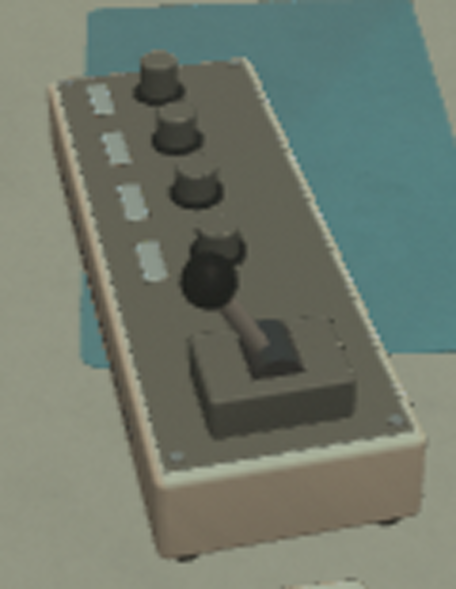

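View pics/c_c.png

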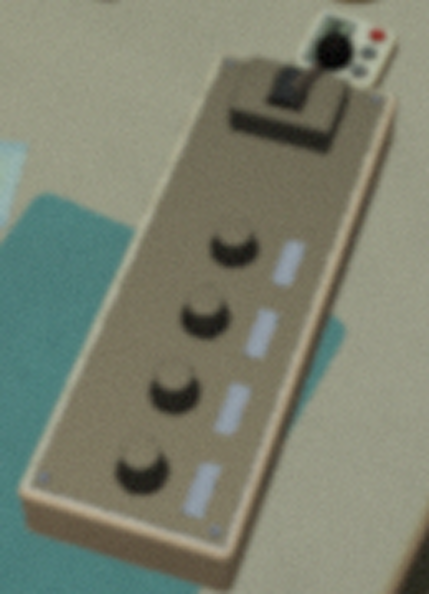

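```bash
cat > fit.py <<'E'
from h import *
from scipy.optimize import least_squares
def proj(n,P):
    m=bot.camera_model(n);P=np.atleast_2d(P);T=m['camera_from_world'];c=P@T[:3,:3].T+T[:3,3];u=c@m['camera_matrix'].T;return u[:,:2]/u[:,2:]
def W(p,B):
    c,s=np.cos(p[2]),np.sin(p[2]);B=np.atleast_2d(B);return np.c_[p[0]+c*B[:,0]-s*B[:,1],p[1]+s*B[:,0]+c*B[:,1],B[:,2]]
if __name__=='__main__':
    S=np.array([[158,480],[424,440],[50,85],[243,60],[209,281],[159,91],[178,137],[196,187],[218,247]])/3.8+[260,190]
    C=np.array([[393,98],[225,60],[228,555],[25,490],[332,50],[142,472],[175,393],[205,319],[234,249]])/3.3+[255,190]
    def B(y1):
        return np.array([[-.065,-.18,.06],[.065,-.18,.06],[-.065,.18,.06],[.065,.18,.06],[-.0288,-.135,.1347]]+[[0,y1-.055*i,.0625] for i in range(4)])
    def r(p):
        b=W(p,B(p[3]));return np.r_[(proj('side',b)-S),(proj('scene',b)-C)].ravel()
    f=least_squares(r,[.6,0,0,.1],loss='soft_l1');print(f.x);print(f.fun.reshape(2,-1,2).round(1))
    S0=(np.array([[160,60],[177,116],[197,169],[219,235]])/3.8+[260,190])
    for i in range(4):
        for h in (16,20,24,28): print(i+1,h,proj('side',W(f.x,[0,f.x[3]-.055*i,.06+h/1e3]))[0]-S0[i])
    print(W(f.x,B(f.x[3])))
E
python3 fit.py
```

```text
[ 0.51429736 -0.12201457  0.16514354  0.14714955]
[[[-1.3  1.2]
  [ 1.6 -0.7]
  [-1.9 -2. ]
  [ 1.1 -2.2]
  [-0.4 -0. ]
  [-0.8 -0.8]
  [-1.  -0.2]
  [-0.6  0.5]
  [-0.7 -0. ]]

 [[ 1.5 -2.7]
  [-2.4 -4.6]
  [ 0.7  0.7]
  [-3.3 -0. ]
  [ 0.3 -0.1]
  [-0.4 -0.3]
  [-0.6 -0.4]
  [-0.5 -0.5]
  [-0.6 -0.5]]]
1 16 [-1.25333357  2.300436  ]
1 20 [-1.31347939  0.79784317]
1 24 [-1.37390172 -0.71165778]
1 28 [-1.43460248 -2.22811461]
2 16 [-0.95844029  0.14779279]
2 20 [-1.00987201 -1.39249734]
2 24 [-1.06155089 -2.94018948]
2 28 [-1.11347872 -4.49533714]
3 16 [-1.00304694 -0.02790327]
3 20 [-1.04381059 -1.60647576]
3 24 [-1.08477943 -3.19299396]
3 28 [-1.125955   -4.78751801]
4 16 [-1.057151   -2.26077663]
4 20 [-1.08482545 -3.87783887]
4 24 [-1.11264613 -5.50344573]
4 28 [-1.1406142  -7.13766512]
[[ 0.47977261 -0.31025124  0.06      ]
 [ 0.60800393 -0.28888003  0.06      ]
 [ 0.42059079  0.04485088  0.06      ]
 [ 0.54882211  0.06622209  0.06      ]
 [ 0.50808237 -0.25991241  0.1347    ]
 [ 0.49010687  0.02313298  0.0625    ]
 [ 0.49914853 -0.03111874  0.0625    ]
 [ 0.5081902  -0.08537045  0.0625    ]
 [ 0.51723186 -0.13962216  0.0625    ]]
```

```bash
cat > plan.py <<'E'
import sys
from h import *
from scipy.spatial.transform import Rotation as R
# usage: plan.py x y z nrows [yaw]: straight line from present to target w/ final tool x yaw
def main(x,y,z,n,yaw=9.46):
    s=bot.read_state();p=s['ee_pos'];Rm=s['eef_rot'];n=int(n)
    a=np.radians(yaw);Rt=np.c_[[np.cos(a),np.sin(a),0],[np.sin(a),-np.cos(a),0],[0,0,-1]]
    w=R.from_matrix(Rm.T@Rt).as_rotvec();d=(np.array([x,y,z])-p)/n
    print('t',s['time'],'pos',p.round(4),'total rotvec',np.degrees(w).round(2),'F',s['contact_force'].round(2))
    k=Rm
    for i in range(n):
        print((k.T@d*100).round(2),np.degrees(w/n).round(2)); k=k@R.from_rotvec(w/n).as_matrix()
main(*map(float,sys.argv[1:]))
E
python3 plan.py .49 .023 .15 20; for i in 1 2 3 4; do python3 -c "
from bench import bot;s=bot.read_state();print(s['time'],s['contact_force'])";done
```

```text
t 0.15 pos [0.1429 0.608  0.2307] total rotvec [4.000e-02 6.000e-02 6.731e+01] F [ 1.01  0.59 -0.36]
[-2.45  2.36  0.41] [0.   0.   3.37]
[-2.31  2.5   0.41] [0.   0.   3.37]
[-2.16  2.63  0.41] [0.   0.   3.37]
[-2.    2.75  0.41] [0.   0.   3.37]
[-1.83  2.86  0.41] [0.   0.   3.37]
[-1.66  2.97  0.41] [0.   0.   3.37]
[-1.49  3.06  0.41] [0.   0.   3.37]
[-1.3   3.14  0.41] [0.   0.   3.37]
[-1.12  3.21  0.4 ] [0.   0.   3.37]
[-0.93  3.27  0.4 ] [0.   0.   3.37]
[-0.73  3.32  0.4 ] [0.   0.   3.37]
[-0.54  3.36  0.4 ] [0.   0.   3.37]
[-0.34  3.38  0.4 ] [0.   0.   3.37]
[-0.14  3.4   0.4 ] [0.   0.   3.37]
[0.06 3.4  0.4 ] [0.   0.   3.37]
[0.26 3.39 0.4 ] [0.   0.   3.37]
[0.46 3.37 0.4 ] [0.   0.   3.37]
[0.66 3.34 0.4 ] [0.   0.   3.37]
[0.85 3.29 0.4 ] [0.   0.   3.37]
[1.04 3.24 0.4 ] [0.   0.   3.37]
0.15 [ 1.01281869  0.59466967 -0.35544893]
0.15 [ 1.01281869  0.59466967 -0.35544893]
0.15 [ 1.01281869  0.59466967 -0.35544893]
0.15 [ 1.01281869  0.59466967 -0.35544893]
```

Call:
jog_arm(
  grip=0,
  force=20,
  increments=[
    {"slide": [-2.45, 2.36, 0.2], "delta_rot": [0, 0, 3.4]},
    {"slide": [-2.3, 2.5, 0.2], "delta_rot": [0, 0, 3.4]},
    {"slide": [-2.15, 2.65, 0.4], "delta_rot": [0, 0, 3.4]},
    {"slide": [-2, 2.75, 0.4], "delta_rot": [0, 0, 3.4]},
    {"slide": [-1.85, 2.85, 0.4], "delta_rot": [0, 0, 3.4]},
    {"slide": [-1.65, 2.95, 0.4], "delta_rot": [0, 0, 3.4]},
    {"slide": [-1.5, 3.05, 0.4], "delta_rot": [0, 0, 3.4]},
    {"slide": [-1.3, 3.15, 0.4], "delta_rot": [0, 0, 3.4]},
    {"slide": [-1.1, 3.2, 0.4], "delta_rot": [0, 0, 3.4]},
    {"slide": [-0.95, 3.25, 0.4], "delta_rot": [0, 0, 3.4]},
  ],
)

```text
time: 0.98
ee_pos: [0.3157, 0.3142, 0.1952]
eef_rot: [[0.736, 0.677, 0.0], [0.677, -0.736, 0.0], [0.0, 0.0, -1.0]]
contact_force: [0.7, 0.7, 0.1]
grip_width: -0.002
```

Call:
jog_arm(
  increments=[
    {"slide": [-0.75, 3.3, 0.4], "delta_rot": [0, 0, 3.35]},
    {"slide": [-0.55, 3.35, 0.4], "delta_rot": [0, 0, 3.35]},
    {"slide": [-0.35, 3.4, 0.4], "delta_rot": [0, 0, 3.35]},
    {"slide": [-0.15, 3.4, 0.4], "delta_rot": [0, 0, 3.35]},
    {"slide": [0.05, 3.4, 0.4], "delta_rot": [0, 0, 3.35]},
    {"slide": [0.25, 3.4, 0.4], "delta_rot": [0, 0, 3.35]},
    {"slide": [0.45, 3.4, 0.4], "delta_rot": [0, 0, 3.35]},
    {"slide": [0.65, 3.35, 0.4], "delta_rot": [0, 0, 3.35]},
    {"slide": [0.85, 3.3, 0.4], "delta_rot": [0, 0, 3.35]},
    {"slide": [0, 0, 0], "delta_rot": [0, 0, 0]},
  ],
)

```text
time: 1.82
ee_pos: [0.4723, 0.0469, 0.159]
eef_rot: [[0.977, 0.212, 0.002], [0.212, -0.977, -0.001], [0.002, 0.001, -1.0]]
contact_force: [0.1, 0.6, -0.3]
grip_width: 0.003
```

```bash
python3 plan.py .49 .023 .15 2; python3 -c "
from h import *
snap('wrist','w1.png');print(bot.camera_model('wrist'),bot.read_state()['grip_width'])"
```

```text
t 1.8167 pos [0.4723 0.0469 0.159 ] total rotvec [ 0.07 -0.09  2.78] F [ 0.06  0.57 -0.35]
[0.61 1.35 0.45] [ 0.03 -0.04  1.39]
[0.65 1.34 0.45] [ 0.03 -0.04  1.39]
{'camera_matrix': array([[358.52322583,   0.        , 317.61396414],
       [  0.        , 358.52322583, 238.66539524],
       [  0.        ,   0.        ,   1.        ]]), 'camera_from_world': array([[ 9.76883952e-01,  2.13770256e-01, -1.45918634e-04,
        -4.70072038e-01],
       [ 2.05563186e-01, -9.39191649e-01,  2.75068760e-01,
        -6.62551703e-02],
       [ 5.86644738e-02, -2.68740253e-01, -9.61424545e-01,
         2.94273645e-01],
       [ 0.00000000e+00,  0.00000000e+00,  0.00000000e+00,
         1.00000000e+00]])} -0.0012363335408166459
```

View pics/w1.png

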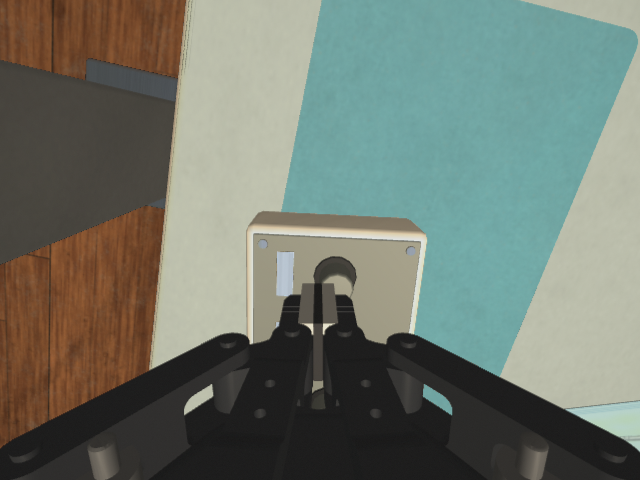

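```bash
python3 - <<'E'
from fit import *
p=[0.5143,-.1220,.16514];y=.14715
print(proj('wrist',W(p,[[0,y,.063],[-.0155,y,.063],[.0155,y,.063],[0,y+.0155,.063],[-.065,.18,.06],[.065,.18,.06],[0,y,.08]])))
print(proj('wrist',bot.read_state()['ee_pos']))
E
python3 -c "
import cv2
a=cv2.imread('pics/w1.png')[200:320,240:440];cv2.imwrite('pics/w1c.png',cv2.resize(a,None,fx=4,fy=4,interpolation=2))"
```

```text
[[336.70975162 280.75635946]
 [315.0475067  279.74129098]
 [358.33615323 281.76974835]
 [338.14115379 260.29122416]
 [246.22971439 230.85347045]
 [432.20194812 239.89166574]
 [338.0070761  290.61275249]]
[[317.77253242 304.50318975]]
```

View pics/w1c.png

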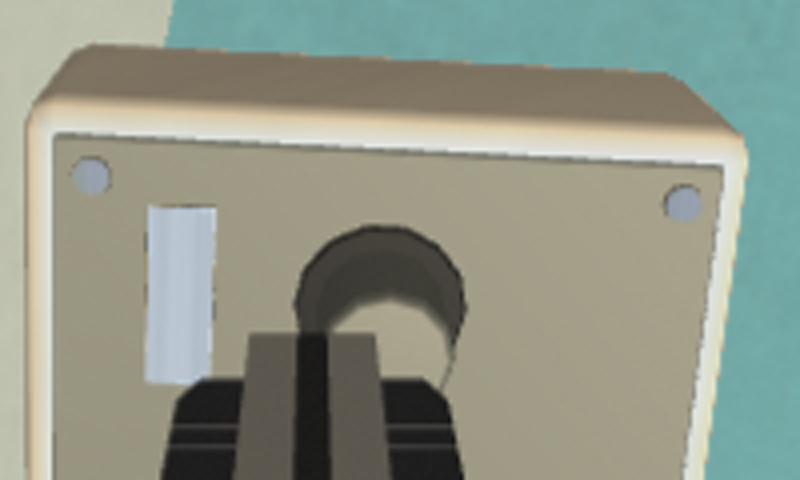

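```bash
python3 plan.py .489 .025 .093 3
```

```text
t 1.8667 pos [0.4707 0.0485 0.1589] total rotvec [0.01 0.   2.9 ] F [-0.08  0.94 -0.17]
[0.43 0.9  2.2 ] [0.   0.   0.97]
[0.44 0.89 2.2 ] [0.   0.   0.97]
[0.46 0.88 2.2 ] [0.   0.   0.97]
```

Call:
jog_arm(
  increments=[
    {"slide": [0.43, 0.9, 2.2], "delta_rot": [0, 0, 0.97]},
    {"slide": [0.44, 0.89, 2.2], "delta_rot": [0, 0, 0.97]},
    {"slide": [0.46, 0.88, 2.2], "delta_rot": [0, 0, 0.97]},
    {"slide": [0, 0, 0], "delta_rot": [0, 0, 0]},
    {"slide": [0, 0, 0], "delta_rot": [0, 0, 0]},
  ],
)

```text
time: 2.28
ee_pos: [0.4866, 0.0279, 0.0927]
eef_rot: [[0.986, 0.17, -0.003], [0.17, -0.986, 0.0], [-0.003, -0.001, -1.0]]
contact_force: [-0.3, 0.0, 0.8]
grip_width: -0.003
```

```bash
python3 plan.py .489 .025 .088 1;python3 -c "
from h import *
snap('side','s2.png')
import cv2
a=cv2.imread('pics/s2.png')[150:300,240:400];cv2.imwrite('pics/s2c.png',cv2.resize(a,None,fx=4,fy=4,interpolation=2))"
```

```text
t 2.2833 pos [0.4866 0.0279 0.0927] total rotvec [-0.04  0.19  0.31] F [-0.31  0.04  0.78]
[0.18 0.32 0.47] [-0.04  0.19  0.31]
```

View pics/s2c.png

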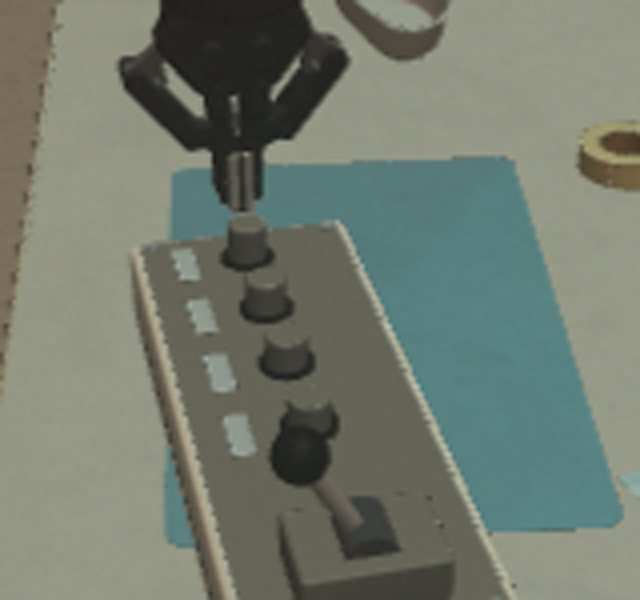

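Call:
jog_arm(
  increments=[
    {"slide": [0.18, 0.32, 0], "delta_rot": [0, 0.2, 0.3]},
    {"slide": [0, 0, 0.1], "delta_rot": [0, 0, 0]},
    {"slide": [0, 0, 0.1], "delta_rot": [0, 0, 0]},
    {"slide": [0, 0, 0.1], "delta_rot": [0, 0, 0]},
    {"slide": [0, 0, 0.1], "delta_rot": [0, 0, 0]},
    {"slide": [0, 0, 0.1], "delta_rot": [0, 0, 0]},
    {"slide": [0, 0, 0.1], "delta_rot": [0, 0, 0]},
  ],
)

```text
time: 2.92
ee_pos: [0.4903, 0.0245, 0.0873]
eef_rot: [[0.987, 0.164, 0.004], [0.164, -0.987, 0.001], [0.004, 0.0, -1.0]]
contact_force: [0.8, -0.3, -0.1]
grip_width: 0.002
```

Call:
jog_arm(
  increments=[
    {"slide": [0, 0, 0.05], "delta_rot": [0, 0, 0]},
    {"slide": [0, 0, 0.05], "delta_rot": [0, 0, 0]},
  ],
)

```text
time: 3.08
ee_pos: [0.4902, 0.0245, 0.0862]
eef_rot: [[0.987, 0.164, 0.003], [0.164, -0.987, 0.001], [0.003, -0.0, -1.0]]
contact_force: [-0.8, -0.5, -0.3]
grip_width: -0.0
```

Call:
jog_arm(
  increments=[
    {"slide": [0, 0, 0.05], "delta_rot": [0, 0, 0]},
    {"slide": [0, 0, 0.05], "delta_rot": [0, 0, 0]},
  ],
)

```text
time: 3.25
ee_pos: [0.4903, 0.0245, 0.0852]
eef_rot: [[0.987, 0.164, 0.003], [0.164, -0.987, 0.001], [0.003, -0.0, -1.0]]
contact_force: [0.4, 0.6, -0.2]
grip_width: 0.0
```

Call:
jog_arm(
  increments=[
    {"slide": [0, 0, 0.05], "delta_rot": [0, 0, 0]},
    {"slide": [0, 0, 0.05], "delta_rot": [0, 0, 0]},
  ],
)

```text
time: 3.42
ee_pos: [0.4903, 0.0244, 0.0843]
eef_rot: [[0.987, 0.164, 0.003], [0.164, -0.987, 0.001], [0.003, 0.0, -1.0]]
contact_force: [-0.1, -0.1, 0.5]
grip_width: -0.002
```

Call:
jog_arm(
  increments=[
    {"slide": [0, 0, 0.05], "delta_rot": [0, 0, 0]},
    {"slide": [0, 0, 0.05], "delta_rot": [0, 0, 0]},
  ],
)

```text
time: 3.58
ee_pos: [0.4903, 0.0245, 0.0833]
eef_rot: [[0.987, 0.164, 0.003], [0.164, -0.987, 0.001], [0.003, 0.0, -1.0]]
contact_force: [-1.1, 0.4, 1.9]
grip_width: -0.005
```

Call:
jog_arm(
  increments=[
    {"slide": [0, 0, 0.05], "delta_rot": [0, 0, 0]},
    {"slide": [0, 0, 0.05], "delta_rot": [0, 0, 0]},
  ],
)

```text
time: 3.75
ee_pos: [0.4903, 0.0245, 0.0824]
eef_rot: [[0.987, 0.164, 0.003], [0.164, -0.987, 0.001], [0.004, 0.0, -1.0]]
contact_force: [-1.2, -0.5, 3.7]
grip_width: 0.003
```

Call:
jog_arm(
  increments=[
    {"slide": [0, 0, 0.05], "delta_rot": [0, 0, 0]},
    {"slide": [0, 0, 0.05], "delta_rot": [0, 0, 0]},
  ],
)

```text
time: 3.92
ee_pos: [0.4903, 0.0244, 0.0814]
eef_rot: [[0.987, 0.164, 0.003], [0.164, -0.987, 0.001], [0.004, 0.0, -1.0]]
contact_force: [-1.1, -0.3, 4.0]
grip_width: -0.001
```

Call:
jog_arm(
  increments=[
    {"slide": [0, 0, 0.05], "delta_rot": [0, 0, 0]},
  ],
)

```text
time: 4.0
ee_pos: [0.4903, 0.0244, 0.0809]
eef_rot: [[0.987, 0.164, 0.003], [0.164, -0.987, 0.001], [0.004, 0.0, -1.0]]
contact_force: [-1.6, 0.5, 4.6]
grip_width: 0.003
```

Call:
jog_arm(
  increments=[
    {"slide": [0, 0, 0], "delta_rot": [0, 0, 0]},
  ],
)

```text
time: 4.08
ee_pos: [0.4903, 0.0245, 0.0809]
eef_rot: [[0.987, 0.164, 0.003], [0.164, -0.987, 0.001], [0.004, 0.0, -1.0]]
contact_force: [-1.5, -0.1, 4.7]
grip_width: 0.003
```

Call:
jog_arm(
  increments=[
    {"slide": [0, 0, 0.04], "delta_rot": [0, 0, 0]},
    {"slide": [0, 0, 0.03], "delta_rot": [0, 0, 0]},
  ],
)

```text
time: 4.25
ee_pos: [0.4903, 0.0244, 0.0802]
eef_rot: [[0.987, 0.164, 0.003], [0.164, -0.987, 0.001], [0.003, 0.0, -1.0]]
contact_force: [-1.1, -0.5, 6.0]
grip_width: -0.001
```

Call:
jog_arm(
  increments=[
    {"slide": [0, 0, 0], "delta_rot": [0, 0, 0]},
  ],
)

```text
time: 4.33
ee_pos: [0.4903, 0.0245, 0.0802]
eef_rot: [[0.987, 0.164, 0.003], [0.164, -0.987, 0.001], [0.003, 0.0, -1.0]]
contact_force: [-1.8, -0.4, 5.2]
grip_width: -0.003
```

Call:
jog_arm(
  increments=[
    {"slide": [0, 0, -0.2], "delta_rot": [0, 0, 0]},
    {"slide": [0, 0, -0.4], "delta_rot": [0, 0, 0]},
    {"slide": [0, 0, -0.7], "delta_rot": [0, 0, 0]},
    {"slide": [-0.05, 2.7, 0], "delta_rot": [0, 0, 0]},
    {"slide": [-0.05, 2.75, 0], "delta_rot": [0, 0, 0]},
    {"slide": [0, 0, 0.3], "delta_rot": [0, 0, 0]},
    {"slide": [0, 0, 0], "delta_rot": [0, 0, 0]},
  ],
)

```text
time: 4.92
ee_pos: [0.4983, -0.0304, 0.0902]
eef_rot: [[0.987, 0.161, 0.004], [0.161, -0.987, 0.001], [0.004, -0.0, -1.0]]
contact_force: [0.1, 0.3, 0.5]
grip_width: -0.005
```

```bash
python3 -c "
from h import *
snap('side','s3.png')
import cv2
a=cv2.imread('pics/s3.png')[150:300,240:400];cv2.imwrite('pics/s3c.png',cv2.resize(a,None,fx=4,fy=4,interpolation=2))"
```

```text
(no output)
```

View pics/s3c.png

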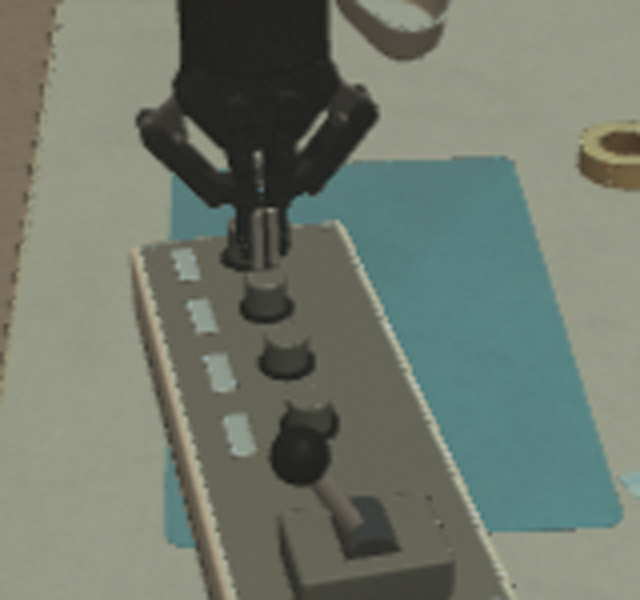

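Call:
jog_arm(
  increments=[
    {"slide": [0, 0, 0.1], "delta_rot": [0, 0, 0]},
    {"slide": [0, 0, 0.1], "delta_rot": [0, 0, 0]},
    {"slide": [0, 0, 0.1], "delta_rot": [0, 0, 0]},
    {"slide": [0, 0, 0.1], "delta_rot": [0, 0, 0]},
    {"slide": [0, 0, 0.1], "delta_rot": [0, 0, 0]},
    {"slide": [0, 0, 0.1], "delta_rot": [0, 0, 0]},
    {"slide": [0, 0, 0.1], "delta_rot": [0, 0, 0]},
    {"slide": [0, 0, 0.1], "delta_rot": [0, 0, 0]},
    {"slide": [0, 0, 0.05], "delta_rot": [0, 0, 0]},
  ],
)

```text
time: 5.72
ee_pos: [0.4982, -0.0294, 0.0815]
eef_rot: [[0.987, 0.164, 0.003], [0.164, -0.987, 0.001], [0.003, -0.0, -1.0]]
contact_force: [0.3, -0.4, 1.8]
grip_width: -0.003
```

Call:
jog_arm(
  increments=[
    {"slide": [0, 0, 0.05], "delta_rot": [0, 0, 0]},
    {"slide": [0, 0, 0.05], "delta_rot": [0, 0, 0]},
  ],
)

```text
time: 5.88
ee_pos: [0.4983, -0.0294, 0.0806]
eef_rot: [[0.987, 0.164, 0.003], [0.164, -0.987, 0.001], [0.003, -0.0, -1.0]]
contact_force: [-0.8, 0.6, 2.6]
grip_width: -0.003
```

Call:
jog_arm(
  increments=[
    {"slide": [0, 0, 0.05], "delta_rot": [0, 0, 0]},
    {"slide": [0, 0, 0.05], "delta_rot": [0, 0, 0]},
  ],
)

```text
time: 6.05
ee_pos: [0.4982, -0.0294, 0.0797]
eef_rot: [[0.987, 0.164, 0.003], [0.164, -0.987, 0.001], [0.003, -0.0, -1.0]]
contact_force: [-0.6, 1.2, 3.0]
grip_width: 0.001
```

Call:
jog_arm(
  increments=[
    {"slide": [0, 0, 0.05], "delta_rot": [0, 0, 0]},
    {"slide": [0, 0, 0.05], "delta_rot": [0, 0, 0]},
  ],
)

```text
time: 6.22
ee_pos: [0.4983, -0.0294, 0.0787]
eef_rot: [[0.987, 0.164, 0.003], [0.164, -0.987, 0.001], [0.004, -0.0, -1.0]]
contact_force: [-0.6, 1.3, 4.3]
grip_width: -0.001
```

Call:
jog_arm(
  increments=[
    {"slide": [0, 0, 0.05], "delta_rot": [0, 0, 0]},
  ],
)

```text
time: 6.3
ee_pos: [0.4983, -0.0294, 0.0782]
eef_rot: [[0.987, 0.164, 0.003], [0.164, -0.987, 0.001], [0.004, -0.0, -1.0]]
contact_force: [-1.5, 0.9, 5.5]
grip_width: 0.001
```

Call:
jog_arm(
  increments=[
    {"slide": [0, 0, 0], "delta_rot": [0, 0, 0]},
  ],
)

```text
time: 6.38
ee_pos: [0.4982, -0.0294, 0.0782]
eef_rot: [[0.987, 0.164, 0.003], [0.164, -0.987, 0.001], [0.003, -0.0, -1.0]]
contact_force: [-1.6, 1.5, 4.8]
grip_width: -0.001
```

Call:
jog_arm(
  increments=[
    {"slide": [0, 0, 0.05], "delta_rot": [0, 0, 0]},
  ],
)

```text
time: 6.47
ee_pos: [0.4982, -0.0294, 0.0777]
eef_rot: [[0.987, 0.164, 0.003], [0.164, -0.987, 0.001], [0.003, -0.0, -1.0]]
contact_force: [-1.0, 1.0, 5.5]
grip_width: 0.0
```

Call:
jog_arm(
  increments=[
    {"slide": [0, 0, 0], "delta_rot": [0, 0, 0]},
  ],
)

```text
time: 6.55
ee_pos: [0.4983, -0.0294, 0.0777]
eef_rot: [[0.987, 0.164, 0.003], [0.164, -0.987, 0.001], [0.003, -0.0, -1.0]]
contact_force: [-1.6, 0.4, 4.8]
grip_width: 0.003
```

Call:
jog_arm(
  increments=[
    {"slide": [0, 0, -0.2], "delta_rot": [0, 0, 0]},
    {"slide": [0, 0, -0.4], "delta_rot": [0, 0, 0]},
    {"slide": [0, 0, -0.7], "delta_rot": [0, 0, 0]},
    {"slide": [-0.05, 2.7, 0], "delta_rot": [0, 0, 0]},
    {"slide": [0, 2.75, 0], "delta_rot": [0, 0, 0]},
    {"slide": [0, 0, 0.2], "delta_rot": [0, 0, 0]},
    {"slide": [0, 0, 0], "delta_rot": [0, 0, 0]},
  ],
)

```text
time: 7.13
ee_pos: [0.5068, -0.0844, 0.0888]
eef_rot: [[0.987, 0.161, 0.004], [0.161, -0.987, 0.0], [0.004, 0.0, -1.0]]
contact_force: [-1.0, 0.2, 0.1]
grip_width: 0.0
```

Call:
jog_arm(
  increments=[
    {"slide": [0, 0, 0.1], "delta_rot": [0, 0, 0]},
    {"slide": [0, 0, 0.1], "delta_rot": [0, 0, 0]},
    {"slide": [0, 0, 0.1], "delta_rot": [0, 0, 0]},
    {"slide": [0, 0, 0.05], "delta_rot": [0, 0, 0]},
    {"slide": [0, 0, 0.05], "delta_rot": [0, 0, 0]},
  ],
)

```text
time: 7.55
ee_pos: [0.5065, -0.0828, 0.0845]
eef_rot: [[0.986, 0.164, 0.003], [0.164, -0.986, 0.001], [0.003, -0.0, -1.0]]
contact_force: [0.6, -0.1, 0.0]
grip_width: -0.001
```

Call:
jog_arm(
  increments=[
    {"slide": [0, 0, 0.05], "delta_rot": [0, 0, 0]},
    {"slide": [0, 0, 0.05], "delta_rot": [0, 0, 0]},
  ],
)

```text
time: 7.72
ee_pos: [0.5066, -0.0831, 0.0836]
eef_rot: [[0.986, 0.164, 0.003], [0.164, -0.986, 0.001], [0.003, -0.0, -1.0]]
contact_force: [0.7, 0.4, -0.3]
grip_width: 0.001
```

Call:
jog_arm(
  increments=[
    {"slide": [0, 0, 0.05], "delta_rot": [0, 0, 0]},
    {"slide": [0, 0, 0.05], "delta_rot": [0, 0, 0]},
  ],
)

```text
time: 7.88
ee_pos: [0.5067, -0.0833, 0.0826]
eef_rot: [[0.987, 0.164, 0.003], [0.164, -0.987, 0.001], [0.003, 0.0, -1.0]]
contact_force: [-0.1, 0.4, -0.1]
grip_width: -0.001
```

Call:
jog_arm(
  increments=[
    {"slide": [0, 0, 0.05], "delta_rot": [0, 0, 0]},
    {"slide": [0, 0, 0.05], "delta_rot": [0, 0, 0]},
  ],
)

```text
time: 8.05
ee_pos: [0.5067, -0.0833, 0.0816]
eef_rot: [[0.987, 0.164, 0.003], [0.164, -0.987, 0.001], [0.003, -0.0, -1.0]]
contact_force: [0.4, -0.3, 0.9]
grip_width: -0.001
```

Call:
jog_arm(
  increments=[
    {"slide": [0, 0, 0.05], "delta_rot": [0, 0, 0]},
    {"slide": [0, 0, 0.05], "delta_rot": [0, 0, 0]},
  ],
)

```text
time: 8.22
ee_pos: [0.5067, -0.0833, 0.0806]
eef_rot: [[0.987, 0.164, 0.003], [0.164, -0.987, 0.001], [0.003, -0.0, -1.0]]
contact_force: [-0.2, 1.0, 0.5]
grip_width: -0.002
```

Call:
jog_arm(
  increments=[
    {"slide": [0, 0, 0.05], "delta_rot": [0, 0, 0]},
    {"slide": [0, 0, 0.05], "delta_rot": [0, 0, 0]},
  ],
)

```text
time: 8.38
ee_pos: [0.5067, -0.0834, 0.0797]
eef_rot: [[0.987, 0.164, 0.003], [0.164, -0.987, 0.001], [0.003, 0.0, -1.0]]
contact_force: [-1.5, 0.4, 1.9]
grip_width: -0.003
```

Call:
jog_arm(
  increments=[
    {"slide": [0, 0, 0.05], "delta_rot": [0, 0, 0]},
    {"slide": [0, 0, 0.05], "delta_rot": [0, 0, 0]},
  ],
)

```text
time: 8.55
ee_pos: [0.5067, -0.0833, 0.0787]
eef_rot: [[0.987, 0.164, 0.003], [0.164, -0.987, 0.001], [0.003, 0.0, -1.0]]
contact_force: [-0.4, -0.7, 2.7]
grip_width: 0.001
```

Call:
jog_arm(
  increments=[
    {"slide": [0, 0, 0.05], "delta_rot": [0, 0, 0]},
    {"slide": [0, 0, 0.05], "delta_rot": [0, 0, 0]},
  ],
)

```text
time: 8.72
ee_pos: [0.5067, -0.0833, 0.0777]
eef_rot: [[0.987, 0.164, 0.003], [0.164, -0.987, 0.001], [0.003, 0.0, -1.0]]
contact_force: [-1.2, 0.1, 2.8]
grip_width: 0.0
```

Call:
jog_arm(
  increments=[
    {"slide": [0, 0, 0.05], "delta_rot": [0, 0, 0]},
  ],
)

```text
time: 8.8
ee_pos: [0.5066, -0.0833, 0.0771]
eef_rot: [[0.987, 0.164, 0.003], [0.164, -0.987, 0.001], [0.003, 0.0, -1.0]]
contact_force: [-0.8, -0.9, 2.7]
grip_width: 0.005
```

Call:
jog_arm(
  increments=[
    {"slide": [0, 0, 0.05], "delta_rot": [0, 0, 0]},
  ],
)

```text
time: 8.88
ee_pos: [0.5067, -0.0833, 0.0766]
eef_rot: [[0.987, 0.164, 0.003], [0.164, -0.987, 0.001], [0.003, 0.0, -1.0]]
contact_force: [-0.9, -1.4, 2.0]
grip_width: 0.003
```

Call:
jog_arm(
  increments=[
    {"slide": [0, 0, 0], "delta_rot": [0, 0, 0]},
  ],
)

```text
time: 8.97
ee_pos: [0.5067, -0.0833, 0.0765]
eef_rot: [[0.987, 0.164, 0.003], [0.164, -0.987, 0.001], [0.003, 0.0, -1.0]]
contact_force: [0.3, -0.7, 2.6]
grip_width: 0.002
```

Call:
jog_arm(
  increments=[
    {"slide": [0, 0, 0.05], "delta_rot": [0, 0, 0]},
  ],
)

```text
time: 9.05
ee_pos: [0.5067, -0.0833, 0.0761]
eef_rot: [[0.987, 0.164, 0.003], [0.164, -0.987, 0.001], [0.004, 0.0, -1.0]]
contact_force: [-0.5, -1.0, 1.6]
grip_width: 0.001
```

Call:
jog_arm(
  increments=[
    {"slide": [0, 0, 0.05], "delta_rot": [0, 0, 0]},
  ],
)

```text
time: 9.13
ee_pos: [0.5067, -0.0834, 0.0756]
eef_rot: [[0.987, 0.164, 0.003], [0.164, -0.987, 0.001], [0.003, 0.0, -1.0]]
contact_force: [-1.1, -0.5, 1.7]
grip_width: -0.004
```

Call:
jog_arm(
  increments=[
    {"slide": [0, 0, 0.05], "delta_rot": [0, 0, 0]},
  ],
)

```text
time: 9.22
ee_pos: [0.5066, -0.0833, 0.075]
eef_rot: [[0.987, 0.164, 0.003], [0.164, -0.987, 0.001], [0.003, -0.0, -1.0]]
contact_force: [-1.0, -0.3, 1.0]
grip_width: -0.001
```

Call:
jog_arm(
  increments=[
    {"slide": [0, 0, 0.05], "delta_rot": [0, 0, 0]},
  ],
)

```text
time: 9.3
ee_pos: [0.5067, -0.0833, 0.0745]
eef_rot: [[0.987, 0.164, 0.003], [0.164, -0.987, 0.001], [0.003, -0.0, -1.0]]
contact_force: [-1.1, -0.7, 1.2]
grip_width: -0.001
```

Call:
jog_arm(
  increments=[
    {"slide": [0, 0, 0.05], "delta_rot": [0, 0, 0]},
  ],
)

```text
time: 9.38
ee_pos: [0.5067, -0.0833, 0.074]
eef_rot: [[0.987, 0.164, 0.003], [0.164, -0.987, 0.001], [0.004, -0.0, -1.0]]
contact_force: [-0.4, -0.1, 1.0]
grip_width: 0.002
```

Call:
jog_arm(
  increments=[
    {"slide": [0, 0, 0.05], "delta_rot": [0, 0, 0]},
  ],
)

```text
time: 9.47
ee_pos: [0.5068, -0.0833, 0.0735]
eef_rot: [[0.987, 0.163, 0.004], [0.163, -0.987, 0.001], [0.004, -0.0, -1.0]]
contact_force: [0.1, -0.0, -0.4]
grip_width: -0.001
```

Call:
jog_arm(
  increments=[
    {"slide": [0, 0, 0.05], "delta_rot": [0, 0, 0]},
  ],
)

```text
time: 9.55
ee_pos: [0.5068, -0.0833, 0.073]
eef_rot: [[0.987, 0.164, 0.004], [0.164, -0.987, 0.001], [0.004, -0.0, -1.0]]
contact_force: [0.3, -0.5, -0.1]
grip_width: -0.001
```

Call:
jog_arm(
  increments=[
    {"slide": [0, 0, 0.05], "delta_rot": [0, 0, 0]},
    {"slide": [0, 0, 0], "delta_rot": [0, 0, 0]},
  ],
)

```text
time: 9.72
ee_pos: [0.5067, -0.0833, 0.0725]
eef_rot: [[0.987, 0.164, 0.003], [0.164, -0.987, 0.001], [0.003, -0.0, -1.0]]
contact_force: [0.4, -0.8, -0.0]
grip_width: -0.001
```

Call:
jog_arm(
  increments=[
    {"slide": [0, 0, 0.05], "delta_rot": [0, 0, 0]},
    {"slide": [0, 0, 0], "delta_rot": [0, 0, 0]},
  ],
)

```text
time: 9.88
ee_pos: [0.5067, -0.0833, 0.072]
eef_rot: [[0.987, 0.164, 0.003], [0.164, -0.987, 0.001], [0.003, -0.0, -1.0]]
contact_force: [-1.5, -0.0, -0.1]
grip_width: -0.004
```

Call:
jog_arm(
  increments=[
    {"slide": [0, 0, -0.2], "delta_rot": [0, 0, 0]},
    {"slide": [0, 0, -1], "delta_rot": [0, 0, 0]},
    {"slide": [0, 0, -2.5], "delta_rot": [0, 0, 0]},
    {"slide": [0, 0, -2.5], "delta_rot": [0, 0, 0]},
    {"slide": [-2, 0, -2.5], "delta_rot": [0, 0, 0]},
    {"slide": [-2.5, 0, -1.5], "delta_rot": [0, 0, 0]},
    {"slide": [-2.5, 0, 0], "delta_rot": [0, 0, 0]},
    {"slide": [0, 0, 0], "delta_rot": [0, 0, 0]},
  ],
)

```text
time: 10.55
ee_pos: [0.4334, -0.0948, 0.175]
eef_rot: [[0.987, 0.163, 0.002], [0.163, -0.987, 0.001], [0.002, -0.0, -1.0]]
contact_force: [-0.6, -0.0, -0.2]
grip_width: -0.001
```

```bash
python3 -c "
from fit import *
p=[0.5143,-.1220,.16514]
print(W(p,[[-.08,-.135,.12]]))
for n in ['side','wrist']: snap(n,n+'4.png')
import cv2
a=cv2.imread('pics/side4.png')[150:300,240:400];cv2.imwrite('pics/s4c.png',cv2.resize(a,None,fx=4,fy=4,interpolation=2))"; python3 plan.py .458 -.268 .17 5
```

```text
[[ 0.45758108 -0.26831461  0.12      ]]
t 10.65 pos [ 0.4371 -0.095   0.1749] total rotvec [ 0.03 -0.29 -0.09] F [ 1.15 -0.37 -0.33]
[-0.15  3.48  0.1 ] [ 0.01 -0.06 -0.02]
[-0.15  3.48  0.1 ] [ 0.01 -0.06 -0.02]
[-0.15  3.48  0.1 ] [ 0.01 -0.06 -0.02]
[-0.15  3.48  0.1 ] [ 0.01 -0.06 -0.02]
[-0.16  3.48  0.1 ] [ 0.01 -0.06 -0.02]
```

View pics/s4c.png

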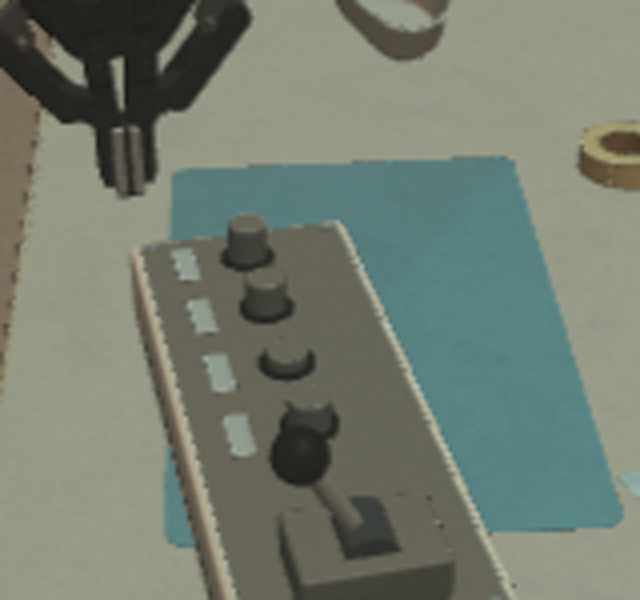

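View pics/wrist4.png

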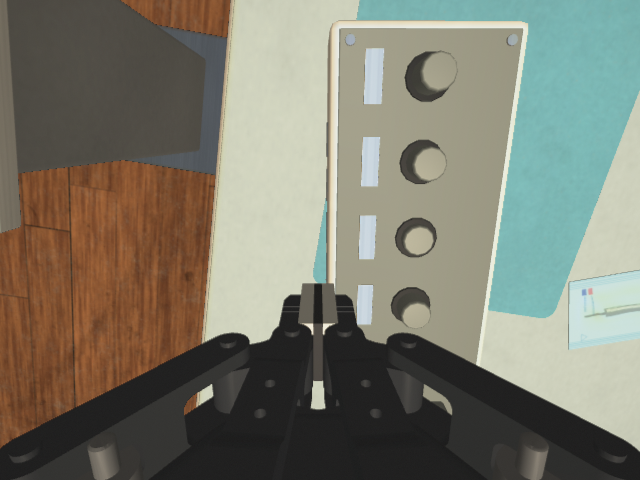

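Call:
jog_arm(
  increments=[
    {"slide": [-0.15, 3.48, 0.1], "delta_rot": [0, 0, 0]},
    {"slide": [-0.15, 3.48, 0.1], "delta_rot": [0, 0, 0]},
    {"slide": [-0.15, 3.48, 0.1], "delta_rot": [0, 0, 0]},
    {"slide": [-0.15, 3.48, 0.1], "delta_rot": [0, 0, 0]},
    {"slide": [-0.15, 3.48, 0.1], "delta_rot": [0, 0, 0]},
    {"slide": [0, 0, 2.5], "delta_rot": [0, 0, 0]},
    {"slide": [0, 0, 2.5], "delta_rot": [0, 0, 0]},
    {"slide": [0, 0, 0], "delta_rot": [0, 0, 0]},
  ],
)

```text
time: 11.32
ee_pos: [0.457, -0.2671, 0.115]
eef_rot: [[0.987, 0.163, -0.002], [0.163, -0.987, 0.004], [-0.001, -0.004, -1.0]]
contact_force: [0.1, 1.0, -0.7]
grip_width: -0.005
```

```bash
python3 -c "
from fit import *
for n in ['side','wrist']: snap(n,n+'5.png')
import cv2
a=cv2.imread('pics/side5.png')[150:350,240:400];cv2.imwrite('pics/s5c.png',cv2.resize(a,None,fx=3,fy=3,interpolation=2))"; python3 plan.py .458 -.268 .118 1
```

```text
t 11.4167 pos [ 0.4586 -0.2674  0.1183] total rotvec [-0.09 -0.1  -0.03] F [-0.78  0.33  0.85]
[-0.07  0.05  0.03] [-0.09 -0.1  -0.03]
```

View pics/s5c.png

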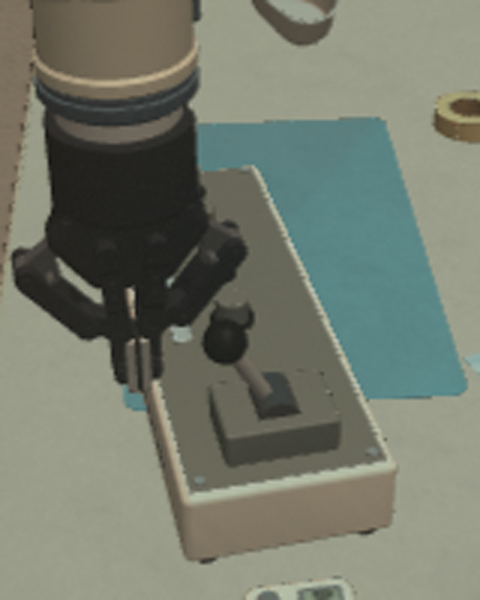

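View pics/wrist5.png

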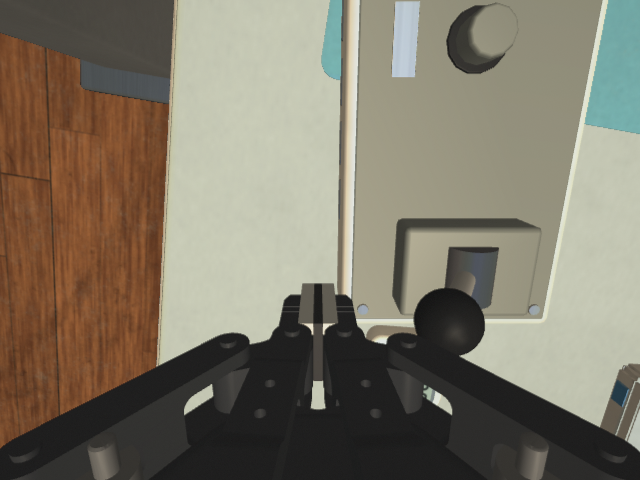

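Call:
jog_arm(
  increments=[
    {"slide": [0.7, 0, -0.6], "delta_rot": [0, 0, 0]},
    {"slide": [0.7, 0, 0], "delta_rot": [0, 0, 0]},
    {"slide": [0.5, 0, 0], "delta_rot": [0, 0, 0]},
    {"slide": [0.5, 0, 0], "delta_rot": [0, 0, 0]},
    {"slide": [0.5, 0, 0], "delta_rot": [0, 0, 0]},
    {"slide": [0.5, 0, 0], "delta_rot": [0, 0, 0]},
  ],
)

```text
time: 11.92
ee_pos: [0.4923, -0.2621, 0.1261]
eef_rot: [[0.986, 0.164, 0.003], [0.164, -0.986, -0.0], [0.003, 0.001, -1.0]]
contact_force: [-2.7, -0.3, 2.5]
grip_width: 0.0
```

Call:
jog_arm(
  increments=[
    {"slide": [0.5, 0, 0], "delta_rot": [0, 0, 0]},
    {"slide": [0.5, 0, 0], "delta_rot": [0, 0, 0]},
    {"slide": [0.5, 0, 0], "delta_rot": [0, 0, 0]},
    {"slide": [0.5, 0, 0], "delta_rot": [0, 0, 0]},
  ],
)

```text
time: 12.25
ee_pos: [0.5124, -0.2586, 0.125]
eef_rot: [[0.986, 0.164, 0.003], [0.164, -0.986, 0.001], [0.004, -0.0, -1.0]]
contact_force: [-1.5, -0.5, 0.1]
grip_width: 0.002
```

Call:
jog_arm(
  increments=[
    {"slide": [0.5, 0, 0], "delta_rot": [0, 0, 0]},
    {"slide": [0.5, 0, 0], "delta_rot": [0, 0, 0]},
    {"slide": [0.5, 0, 0], "delta_rot": [0, 0, 0]},
    {"slide": [0.5, 0, 0], "delta_rot": [0, 0, 0]},
  ],
)

```text
time: 12.58
ee_pos: [0.5318, -0.2554, 0.1248]
eef_rot: [[0.987, 0.164, 0.003], [0.164, -0.987, 0.001], [0.003, -0.0, -1.0]]
contact_force: [-1.1, -0.8, -1.3]
grip_width: 0.003
```

```bash
cat > look.py <<'E'
import sys
from fit import *
k=sys.argv[1]
for n in ['side','wrist','scene']: snap(n,n+k+'.png')
a=cv2.imread(f'pics/side{k}.png')[150:350,240:400];cv2.imwrite(f'pics/s{k}c.png',cv2.resize(a,None,fx=3,fy=3,interpolation=2))
s=bot.read_state();p=[0.5143,-.1220,.16514];d=s['ee_pos']-[p[0],p[1],0];c,q=np.cos(p[2]),np.sin(p[2])
print('box frame',c*d[0]+q*d[1],-q*d[0]+c*d[1],d[2],s['contact_force'],s['time'])
E
python3 look.py 6
```

```text
box frame -0.004421787796366122 -0.1345707398399274 0.12498491966917533 [ 0.50594165 -0.3359702  -0.07353855] 12.7333
```

View pics/s6c.png

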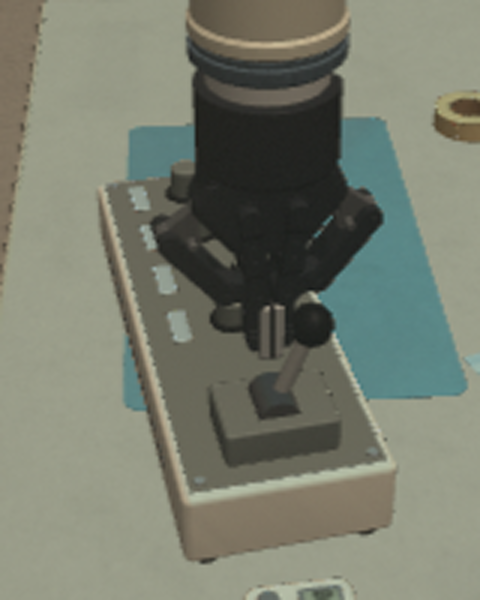

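View pics/wrist6.png

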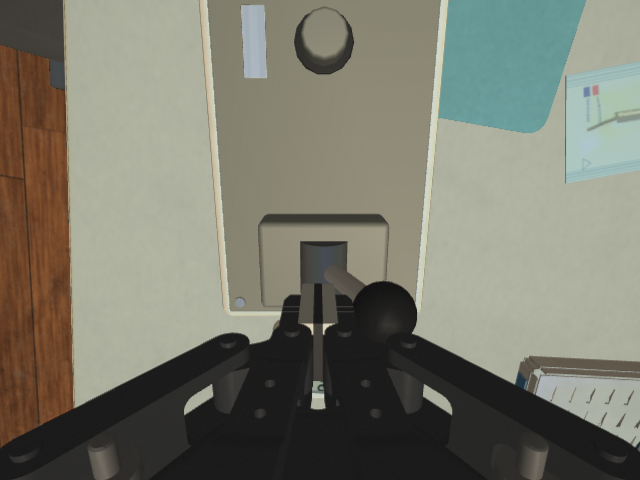

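Nearly over; push on in small steps until the stop is felt.

Call:
jog_arm(
  increments=[
    {"slide": [0.15, 0, 0], "delta_rot": [0, 0, 0]},
    {"slide": [0.15, 0, 0], "delta_rot": [0, 0, 0]},
  ],
)

```text
time: 12.9
ee_pos: [0.5342, -0.255, 0.125]
eef_rot: [[0.987, 0.163, 0.003], [0.163, -0.987, 0.001], [0.003, -0.0, -1.0]]
contact_force: [-1.6, -0.4, -2.0]
grip_width: 0.007
```

Call:
jog_arm(
  increments=[
    {"slide": [0.1, 0, 0], "delta_rot": [0, 0, 0]},
    {"slide": [0.1, 0, 0], "delta_rot": [0, 0, 0]},
  ],
)

```text
time: 13.07
ee_pos: [0.5362, -0.2547, 0.125]
eef_rot: [[0.987, 0.163, 0.003], [0.163, -0.987, 0.001], [0.003, -0.0, -1.0]]
contact_force: [-1.7, 0.5, -0.6]
grip_width: -0.002
```

Call:
jog_arm(
  increments=[
    {"slide": [0.1, 0, 0], "delta_rot": [0, 0, 0]},
  ],
)

```text
time: 13.15
ee_pos: [0.5373, -0.2545, 0.125]
eef_rot: [[0.987, 0.164, 0.003], [0.164, -0.987, 0.001], [0.003, -0.0, -1.0]]
contact_force: [-0.6, -0.3, 0.1]
grip_width: 0.004
```

Call:
jog_arm(
  increments=[
    {"slide": [0.1, 0, 0], "delta_rot": [0, 0, 0]},
  ],
)

```text
time: 13.23
ee_pos: [0.5384, -0.2544, 0.1251]
eef_rot: [[0.987, 0.164, 0.003], [0.164, -0.987, 0.001], [0.003, -0.0, -1.0]]
contact_force: [-0.9, -0.9, -1.4]
grip_width: -0.006
```

Call:
jog_arm(
  increments=[
    {"slide": [0.1, 0, 0], "delta_rot": [0, 0, 0]},
  ],
)

```text
time: 13.32
ee_pos: [0.5389, -0.2543, 0.125]
eef_rot: [[0.986, 0.164, 0.002], [0.164, -0.987, 0.001], [0.002, -0.0, -1.0]]
contact_force: [-5.2, -1.5, 0.1]
grip_width: -0.003
```

Call:
jog_arm(
  increments=[
    {"slide": [0.1, 0, 0], "delta_rot": [0, 0, 0]},
  ],
)

```text
time: 13.4
ee_pos: [0.5391, -0.2541, 0.1249]
eef_rot: [[0.986, 0.164, 0.0], [0.164, -0.986, 0.001], [0.001, -0.001, -1.0]]
contact_force: [-9.9, -2.9, 2.2]
grip_width: -0.005
```

Call:
jog_arm(
  increments=[
    {"slide": [0.1, 0, 0], "delta_rot": [0, 0, 0]},
  ],
)

```text
time: 13.48
ee_pos: [0.5393, -0.254, 0.1248]
eef_rot: [[0.986, 0.164, -0.001], [0.164, -0.986, 0.001], [-0.001, -0.001, -1.0]]
contact_force: [-12.1, -4.3, 3.1]
grip_width: -0.001
```

Call:
jog_arm(
  increments=[
    {"slide": [0.1, 0, 0], "delta_rot": [0, 0, 0]},
  ],
)

```text
time: 13.57
ee_pos: [0.5395, -0.254, 0.1248]
eef_rot: [[0.986, 0.164, -0.003], [0.164, -0.986, 0.001], [-0.003, -0.001, -1.0]]
contact_force: [-15.3, -5.9, 6.7]
grip_width: -0.001
```

The stop is reached: position holds while force climbs. Backing off, lifting and checking.

Call:
jog_arm(
  increments=[
    {"slide": [-0.4, 0, 0], "delta_rot": [0, 0, 0]},
    {"slide": [-1, 0, 0], "delta_rot": [0, 0, 0]},
    {"slide": [-1.5, 0, -0.5], "delta_rot": [0, 0, 0]},
    {"slide": [-1.5, 0, -2], "delta_rot": [0, 0, 0]},
    {"slide": [-2, 0, -3], "delta_rot": [0, 0, 0]},
    {"slide": [-3, 0, -3], "delta_rot": [0, 0, 0]},
    {"slide": [-3, 0, -3], "delta_rot": [0, 0, 0]},
    {"slide": [0, 0, 0], "delta_rot": [0, 0, 0]},
    {"slide": [0, 0, 0], "delta_rot": [0, 0, 0]},
  ],
)

```text
time: 14.32
ee_pos: [0.4207, -0.2748, 0.2408]
eef_rot: [[0.987, 0.162, 0.008], [0.162, -0.987, -0.002], [0.008, 0.003, -1.0]]
contact_force: [-0.6, -0.9, 0.1]
grip_width: -0.001
```

```bash
python3 look.py 7
python3 - <<'E'
from fit import *
a=cv2.imread('pics/scene7.png')[170:370,255:395];cv2.imwrite('pics/c7c.png',cv2.resize(a,None,fx=3,fy=3,interpolation=2))
p=[0.5143,-.1220,.16514]
for t in (.4,.45,.5): print(t,proj('side',W(p,[.06*np.sin(t),-.135,.082+.06*np.cos(t)])),proj('scene',W(p,[.06*np.sin(t),-.135,.082+.06*np.cos(t)])))
for n in('side','scene'):
  d=cv2.absdiff(cv2.imread(f'pics/{n}0.png'),cv2.imread(f'pics/{n}7.png')).max(2)
  cv2.imwrite(f'pics/d_{n}.png',d*3)
E
```

```text
box frame -0.11701055942202421 -0.13426568797501792 0.23789994307843482 [ 0.2973727   0.15656158 -0.45132288] 14.4667
0.4 [[344.30619436 258.29498419]] [[332.16166064 198.50931295]]
0.45 [[345.82520699 258.63737771]] [[330.92677096 198.61199918]]
0.5 [[347.30083076 259.04638919]] [[329.72461124 198.76495782]]
```

View pics/side7.png

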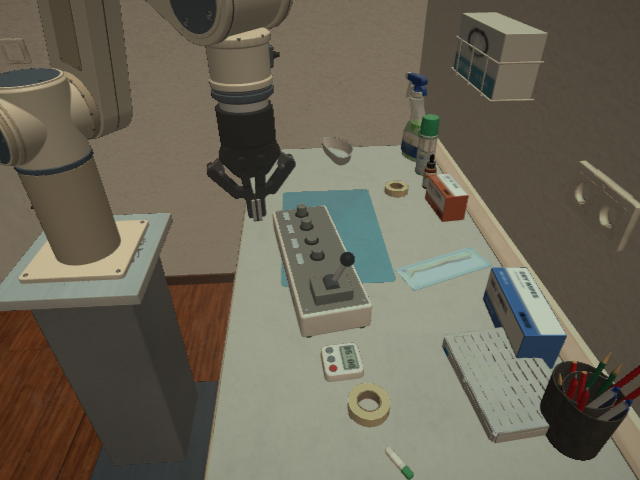

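View pics/c7c.png

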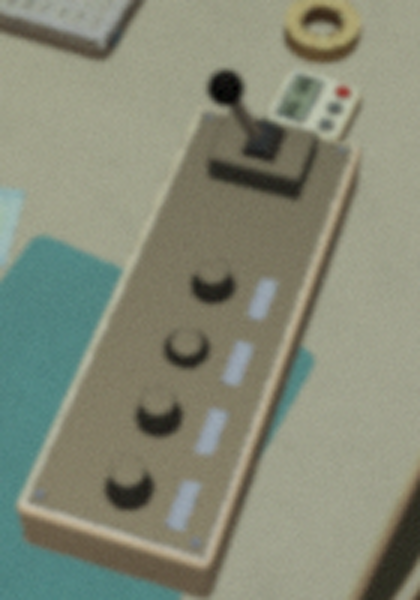

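View pics/d_side.png

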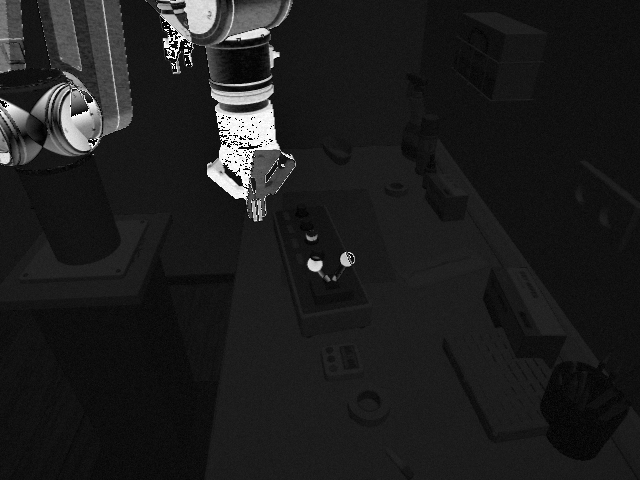

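View pics/s7c.png

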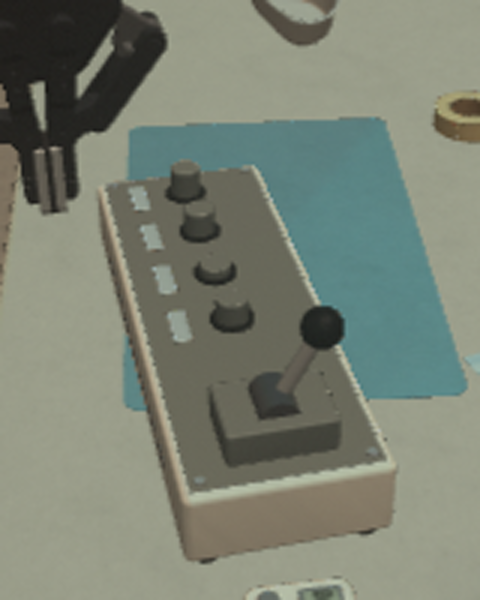

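```bash
python3 -c "
from bench import bot
print(bot.hand_in())"
```

```text
the job is handed in; nothing more can be done
None
```

The tripped cut-out was at place 3. Its reset key is now down, the toggle lever is fully over to the far side, and the job was handed in at about 14.5 s.

- **Keys 1 and 2:** both only got stiffer, to about 5.2 N after roughly 4 mm (highest reading 6.0 N), so I let them come back up.
- **Key 3:** it rose to about 2.8 N, weakened, then dropped to no force. That peak is lower than the 4.1 N described, because I only read the force at the end of each step. The pictures show it staying down.
- **Key 4:** not touched.
- **Lever:** I pushed it until it stopped moving and the force rose to about 16 N, then backed off and lifted clear. The ball sits at pixel (347, 259) in the side view, and the fully-over position predicts (347.3, 259.0).
- **Surroundings:** comparing the side pictures from before and after, only key 3, the lever and the arm changed. The timer, tape roll and vial had not moved.

No check failed. One measurement disagreed slightly: the wrist camera put place 1 about 2.5 mm farther left than the fixed cameras did. I took the wrist view as correct, and the presses landed on the keys.

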